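Put three mixed-up parts jars back by colour, one of them on the bin carousel

ROBOT

A 6-joint arm with a two-finger parallel gripper is mounted at the origin on the work surface. World frame = base frame: x ahead of the robot, y to its left, z up, the work surface at z = 0. Lengths are in mm, angles in rad, forces in N, time in s.
With the tool pointing down it reaches from about 275 to 750 mm from the base axis. Payload 10.2 kg.
Tool frame: the origin (TCP) lies on the centre line of the jaws, within the pads' length; the fingertips stand ahead of it and the grasp point (between the pads) lies 2 mm behind it (bot.finger_overhang is the z of the fingertips in the tool frame, in mm); z points along the fingers, y is the line along which they close (so a half turn about z gives the same grasp; the last joint's range is limited). The gripper opens to 88 mm and grips with 3 to 60 N. Pads are 18 mm wide; open, the fingers measure 123 mm over their backs; the gripper's body (75 mm by 187 mm) begins 45 mm behind the grasp point.
Start: joints at [-1.447, 0.313, 1.498, -0, 1.331, -0.223], TCP at [178.43, -493.755, 255.72] pointing down, gripper open.
Joint ranges: [-2.94, 2.94], [-0.97, 2.17], [0.19, 2.56], [-1.23, 4.37], [0.02, 3.11], [-2.88, 2.88]. Speed limits (rad/s): [2.39, 2.39, 3.01, 3.14, 3.14, 3.14].

INTERFACE

Orientations are given as a unit quaternion [w, x, y, z].
In Python, from station import bot gives the robot as it stands.
- The arm moves only by the tool carry_out, never from a script. Its argument "commands" is a list that holds one entry, the list of rows, each a list of 7 numbers: the shift along the tool's x, y, z as a fraction of full scale, then the turn, a rotation vector about the tool's x, y, z as a fraction of full scale, then the closure, from 0 (fully open) to 1 (shut). In form: [[[tx, ty, tz, ax, ay, az, gripper], ...]]. A call has 1 to 8 rows; each row shifts and turns the commanded pose from where the row before left it, along the tool's axes as they then stand; what a row does not reach is not made up. Full scale, the value 1, is 0.03 m for a shift and 8 degrees for a turn. A row lasts 1/10 s, in which the tool goes at most 50 mm and 8.59 degrees, less where a joint would pass 70% of its speed; a pose out of reach is approached as far as the arm can. A call with a number of a shift or a turn outside -1 to 1 is refused whole. A call with a gripper value outside its range is refused whole. The fingers move at their own pace and stop on an object; "newtons" is the grip in N (left out, the last holds). Time passes only in rows, so rows that do not move let the fingers close. It gives the time, the measured TCP pose, the force, the opening and the grip force at its end, in the units of the state.
- bot.sense(): the state, without advancing time (a new reading comes with each control period).
- bot.camera(name): name is "scene" or "top" or "wrist"; returns a dict with "pixels" (384x512x3 uint8, red, green, blue), "fov_y" (degrees; the focal length in pixels is half the picture's height over the tangent of half this angle, whatever the lens; pixels are square), "cx", "cy" (the principal point, pixels), "k1" (the pictures are not rectified: a ray, as slopes to the right and down, at radius r is drawn at 1 + k1 r^2 times it, then the intrinsics apply), "view" (4x4, takes a point from world to camera coordinates). Camera axes: x right, y down, z forward; pixel columns grow to the right and rows downward; lengths in mm; the calibration is good to about 2 mm. A picture is of the moment at which its call begins. There is no depth.
- bot.job_done(): hands the job in; it is judged then, once.
The state is a dict: "clock": time; "joint_positions": joint angles; "qvel": joint speeds; "joint_torque": joint torques, N m; "tool_pos": TCP position; "tcp_rot": TCP orientation; "ft_force": force on the tool from outside, world axes, zero at the start; "moment": the same for the moment, N m; "opening": opening from 0.0 (shut) to 1.0 (fully open); "grasp_force": force on a finger pad.
Only numpy, scipy, OpenCV 4.12 (cv2) and the standard library are available. Lean on these libraries where they do the work, as an engineer would, in place of code of your own. Each camera call takes 0.05 s, during which the arm holds its last target. There are 200 camera calls.

TASK

The three parts jars were put back in each other's places: move the red jar into the red dish, the blue jar into the blue dish and the yellow jar onto the yellow pad in the bin carousel; the black dish is free for parking a jar meanwhile. The pad starts towards the back: turn the carousel until the pad is at the front, in line with the white label on its foot, and leave it so. Keep the jars upright, do not drop them, and leave the pliers and the flux bottle where they are.

Things in the scene. Friction and masses are not known exactly. Their poses are not given: they have to be found in the camera images.
- red_jar: Clear round jar with red screw lid, 50 mm in diameter (lid and body alike), 62 mm tall, about 140 g. Origin: centre of its underside, z up. Starts in the blue dish.
- blue_jar: The same jar with a blue lid. Origin: centre of its underside. Starts on the yellow pad in the carousel.
- yellow_jar: The same jar with a yellow lid. Origin: centre of its underside. Starts in the red dish.
- red_dish: Shallow round red plastic dish fixed on the mat, 78 mm across, 10 mm high, rim 3 mm thick, inner floor 68 mm across and 4 mm above the mat. Origin: centre of its underside. The red jar belongs in it.
- blue_dish: The same dish in blue. Origin: centre of its underside. The blue jar belongs in it.
- plain_dish: The same dish in black, empty at the start: the free parking spot. Origin: centre of its underside.
- carousel: Grey round tray, 300 mm across, 5 equal bins, turns freely about z. Origin: on its axis at the underside, 23 mm above the mat; x points to the centre of the yellow pad (97 mm out, 70 mm across, top 8 mm above origin). Rim and dividers 26 mm above origin. 5 black-capped posts for turning it, 14 mm thick, 138 mm from the axis, at 36, 108, 180, 252, 324 deg from x; tops 66 mm above origin.
- carousel_foot: Fixed grey foot of the carousel; origin on the tray's axis, on the mat. Its -x is the front, towards the robot: a tongue 50 mm wide, 10 mm high, with a blank white label, reaches 180 mm from the axis. The tray turns up to a full turn either way from its start, with 0.06 N m friction, and stays where left. Hub 52 mm wide, 36 mm above the tray's origin; other bins hold small hardware below the rim.
- pliers: Bystander: loose pliers with blue handles, lying flat, about 150 mm long along x (jaws to +x), 40 mm wide, 12 mm high. Origin: near the pivot, on the mat.
- flux_bottle: Bystander: standing amber bottle with black cap, 40 mm in diameter, 95 mm tall. Origin: centre of its underside.
There are look-alikes about, which are no part of the job. What is shaped like the blue_dish but purple is not meant. Leave any green look-alike of the yellow_jar alone.

How it is judged:
By the outcome, as a careful person would: the job done as asked, in the order asked, and still so for the second after the job is handed in, with the robot touching nothing.
It also fails if it takes over 125 s, if anything falls off the work surface, if the arm or the gripper's body presses on something with over 40 N, if the wrist force passes 120 N, or if a joint passes its speed limit or range.

## Working session

There is one attempt and no reset: what is moved stays moved. The work goes in short steps, Python scripts to look and compute and a tool call to move; the robot and the scene stay as the last step left them, time stands still between calls to the robot, and variables do not carry over. Pictures are saved under pics/ and viewed, at most 14 in all, crops included, and the job is handed in when it is done.

Besides the shell and the picture viewer there is one more tool, called after "Request:" as name([rows], argument=value, ...), one row to a line, values as JSON. carry_out: Moves the arm, as the interface text tells. Shift numbers are shares of 0.03 m and turn numbers shares of 8 degrees, none past 1 either way. Its arguments: {"type":"object","properties":{"commands":{"type":"array"},"newtons":{"type":"number"}},"required":["commands"]}

```bash
ls; mkdir -p pics; python3 - <<'E'
from station import bot
import cv2
print(bot.finger_overhang, bot.sense())
for n in("top","scene"):
    c=bot.camera(n); cv2.imwrite(f"pics/{n}0.png",c["pixels"][:,:,::-1]); print(n,c["fov_y"],c["cx"],c["cy"],c["k1"],c["view"])
E
```

```text
pics
17.0 {'clock': 0.0, 'joint_positions': array([-1.44736949e+00,  3.13448483e-01,  1.49841922e+00,  1.59070852e-05,
        1.33100798e+00, -2.23416005e-01]), 'qvel': array([ 1.47708644e-04,  2.00617099e-04, -7.97587489e-04, -1.62865339e-05,
       -4.66113475e-04,  8.70647396e-04]), 'joint_torque': array([ 3.16535779e-04, -4.02214801e+01, -2.52270967e+01,  6.94236718e-02,
        3.52816901e-02, -9.17399984e-05]), 'tool_pos': array([ 178.41964386, -493.51751993,  255.16855786]), 'tcp_rot': array([-6.40326861e-04,  9.85000280e-01,  1.72551550e-01,  3.97740028e-05]), 'ft_force': array([ 0.2431773 , -0.58712248,  0.48182173]), 'moment': array([-0.02850175, -0.00322976, -0.05430247]), 'grasp_force': 0.0, 'opening': 1.0010631900059697}
top 56.76994103362644 255.88676358345825 191.1580101005355 -0.10084291017634699 [[ 2.88538402e-02 -9.99583639e-01  7.08956745e-05 -9.08674088e+01]
 [-9.89638652e-01 -2.85767494e-02 -1.40707883e-01  6.21441703e+02]
 [ 1.40651323e-01  3.98980166e-03 -9.90051154e-01  7.76147227e+02]
 [ 0.00000000e+00  0.00000000e+00  0.00000000e+00  1.00000000e+00]]
scene 42.99598878329726 251.38459574286054 193.60927455400213 -0.050818853726870686 [[-7.19061258e-01  6.94940324e-01 -2.97539976e-03  4.67626098e+02]
 [ 5.38210028e-01  5.54172197e-01 -6.34998537e-01 -2.60083850e+02]
 [-4.39637205e-01 -4.58204237e-01 -7.72507609e-01  1.60869431e+03]
 [ 0.00000000e+00  0.00000000e+00  0.00000000e+00  1.00000000e+00]]
```

View pics/top0.png

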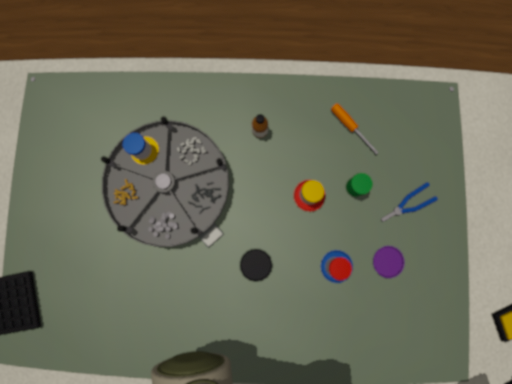

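View pics/scene0.png

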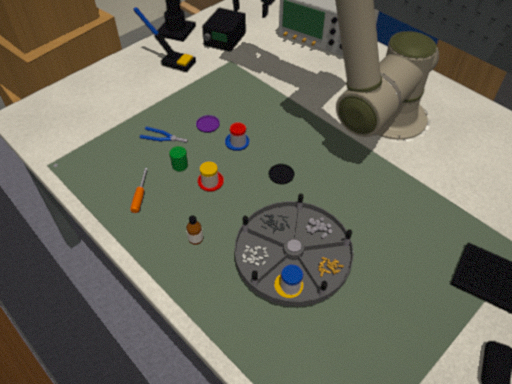

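The top view shows the hub at (164,182), the blue jar on the pad at (135,145), the label at (212,237) and the black dish at (256,265). The red jar in the blue dish is at (338,267), the yellow jar in the red dish at (312,193), and the flux bottle at (260,125). The purple dish and green jar are look-alikes. The scene view agrees.

```bash
cat > h.py <<'E'
import numpy as np, cv2
from scipy.spatial.transform import Rotation as R
from station import bot
RNG={'red':[((0,150,90),(6,255,255)),((174,150,90),(180,255,255))],'blue':[((100,150,80),(118,255,255))],
'yellow':[((21,150,100),(32,255,255))],'white':[((0,0,165),(180,40,255))],'black':[((0,0,0),(180,255,45))]}
def shot(n,save=None):
    c=bot.camera(n); c={**c}
    if save: cv2.imwrite(f"pics/{save}.png",c["pixels"][:,:,::-1])
    c['hsv']=cv2.cvtColor(c['pixels'],cv2.COLOR_RGB2HSV); return c
def K(c):
    f=192/np.tan(np.radians(c['fov_y'])/2); return np.array([[f,0,c['cx']],[0,f,c['cy']],[0,0,1]])
def ray(c,uv):
    s=cv2.undistortPoints(np.array([[uv]],float),K(c),np.array([c['k1'],0,0,0,0]))[0,0] # refined below
    f=K(c)[0,0]; d=(np.array(uv,float)-[c['cx'],c['cy']])/f; s=d.copy()
    for _ in range(30): s=d/(1+c['k1']*(s@s))
    V=np.array(c['view']); return -V[:3,:3].T@V[:3,3], V[:3,:3].T@np.array([*s,1])
def plane(c,uv,z):
    o,d=ray(c,uv); return (o+d*(z-o[2])/d[2])[:2]
def proj(c,p):
    V=np.array(c['view']); q=V[:3,:3]@np.array(p,float)+V[:3,3]; s=q[:2]/q[2]; s=s*(1+c['k1']*(s@s)); return K(c)[0,0]*s+[c['cx'],c['cy']]
def mask(c,col):
    m=0
    for a,b in RNG[col]: m=m|cv2.inRange(c['hsv'],a,b)
    return m
def blobs(c,col,amin=30):
    cs,_=cv2.findContours(mask(c,col),cv2.RETR_EXTERNAL,cv2.CHAIN_APPROX_NONE)
    return sorted([k for k in cs if cv2.contourArea(k)>amin],key=cv2.contourArea,reverse=True)
def planefit(c,pts,z):
    "circle fit of pixel points cast onto plane z"
    P=np.array([plane(c,p,z) for p in np.reshape(pts,(-1,2))]); return circ(P)
def circ(P):
    A=np.c_[2*P,np.ones(len(P))]; s=np.linalg.lstsq(A,(P**2).sum(1),rcond=None)[0]
    return s[:2],np.sqrt(s[2]+s[:2]@s[:2])
E
python3 - <<'E'
from h import *
np.set_printoptions(precision=1,suppress=True)
for n in("top","scene"):
    c=shot(n)
    for col in('red','blue','yellow','white','black'):
        for k in blobs(c,col):
            x,y,w,h=cv2.boundingRect(k)
            if w>120: continue
            (u,v),r=cv2.minEnclosingCircle(k)
            print(n,col,(x,y,w,h),cv2.contourArea(k),np.array([u,v]),r,[plane(c,(u,v),z) for z in(10,66,93)])
c=shot("top")
print(plane(c,(164,182),59),plane(c,(212,237),10),plane(c,(260,120),95),plane(c,(146,150),31))
E
```

```text
top red (329, 258, 23, 22) 358.5 [339.7 268.5] 11.44112777709961 [array([ 450.4, -275.4]), array([ 454.2, -262.2]), array([ 456.1, -255.9])]
top red (294, 181, 29, 30) 222.5 [309.1 195.2] 15.538835525512695 [array([ 622.4, -201.1]), array([ 614.8, -192.8]), array([ 611.2, -188.8])]
top blue (123, 133, 22, 21) 316.5 [133.4 142.9] 10.876399040222168 [array([741.1, 235.3]), array([725.7, 214.7]), array([718.3, 204.8])]
top blue (322, 251, 28, 31) 144.0 [336.3 266. ] 15.38586139678955 [array([ 456.1, -267.3]), array([ 459.5, -254.7]), array([ 461.2, -248.6])]
top blue (399, 183, 30, 25) 91.5 [413.5 195. ] 18.200374603271484 [array([ 630.3, -459.3]), array([ 622.2, -433.9]), array([ 618.3, -421.7])]
top blue (402, 197, 35, 16) 88.0 [419.  204.5] 18.200374603271484 [array([ 607.2, -472.6]), array([ 600.7, -446.3]), array([ 597.5, -433.7])]
top yellow (302, 180, 22, 23) 367.0 [312.4 191.1] 11.255633354187012 [array([ 632.6, -209. ]), array([ 624.4, -200.2]), array([ 620.4, -196. ])]
top yellow (501, 312, 11, 28) 173.0 [510.  325.5] 13.537086486816406 [array([ 312.6, -708.1]), array([ 325.5,
[... 4585 characters left out ...]
472236156463623 [array([487.4, 201.5]), array([523.8, 220. ]), array([541.4, 229. ])]
scene black (189, 216, 8, 8) 33.5 [192.5 219.5] 3.8079864978790283 [array([ 753.6, -123.9]), array([776.1, -88.2]), array([787. , -71.1])]
scene black (502, 24, 10, 18) 33.0 [507.5  32.5] 8.860122680664062 [array([-739. ,   36.1]), array([-638.3,   63.3]), array([-589.7,   76.5])]
scene black (252, 271, 6, 9) 31.0 [254.  275.2] 4.305347442626953 [array([753.8, 116.5]), array([776.3, 139.5]), array([787.2, 150.6])]
scene black (496, 42, 16, 11) 30.5 [503.5  46. ] 8.077847480773926 [array([-637.7,   70.1]), array([-542.3,   95.6]), array([-496.3,  107.9])]
[636.8 137.9] [516.  28.] [777.4 -77.7] [718.2 194.9]
```

Request:
carry_out([
  [[0, 0, 0, 0, 0, 0.83, 0], [0, 0, 0, 0, 0, 0.83, 0], [0, 0, 0, 0, 0, 0.82, 0], [0.8, -0.8, 0, 0, 0, 0, 0], [0.8, -0.9, 0, 0, 0, 0, 0], [0.8, -1, 0, 0, 0, 0, 0], [0.8, -1, 0, 0, 0, 0, 0], [0.8, -1, 0, 0, 0, 0, 0]],
])

```text
clock: 1.05
tool_pos: [299.1, -351.3, 255.7]
tcp_rot: [-0.0, 1.0, 0.0, 0.0]
ft_force: [-0.8, 0.3, 0.5]
opening: 0.998
grasp_force: 0.0
```

Request:
carry_out([
  [[0.8, -1, 0, 0, 0, 0, 0], [0.8, -1, 0, 0, 0, 0, 0], [0.8, -0.5, 0, 0, 0, 0, 0], [0.6, 0, 0, 0, 0, 0, 0], [0, 0, 0, 0, 0, 0, 0]],
])

```text
clock: 1.55
tool_pos: [389.5, -277.1, 255.5]
tcp_rot: [-0.0, 1.0, 0.001, 0.0]
ft_force: [-0.7, -0.2, -0.6]
opening: 0.999
grasp_force: 0.0
```

```bash
python3 - <<'E'
from h import *
np.set_printoptions(precision=1,suppress=True)
s=bot.sense();print(s['tool_pos'],s['tcp_rot'],s['clock'])
c=shot("wrist","w1");V=np.array(c['view']);print(-V[:3,:3].T@V[:3,3],V[:3,:3],c['fov_y'],[plane(c,p,10) for p in((0,0),(511,0),(0,383),(511,383))])
E
```

```text
[ 389.5 -277.1  255.5] [-0.  1.  0.  0.] 1.55
[ 462.6 -277.5  383.9] [[ 0.  -1.   0. ]
 [-1.  -0.   0.3]
 [-0.3 -0.  -1. ]] 66.71935061739488 [array([597.3,  36.9]), array([ 598.7, -593.9]), array([-33.1, 210.7]), array([ -32.2, -771.5])]
```

View pics/w1.png

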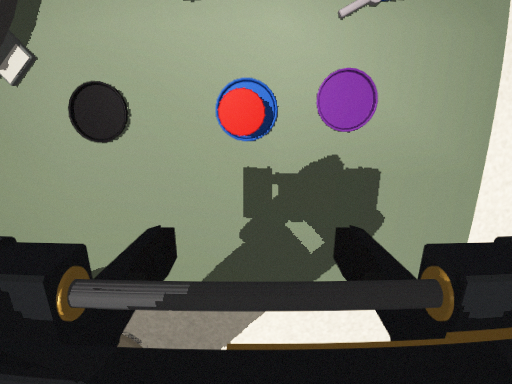

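The wrist view shows the black dish at (99,111), the blue dish with the red lid at (246,109), purple at (347,100), and the label at (14,60).

```bash
cat >> h.py <<'E'
def hullfit(c,col,z,near,rad=60,amin=80,hull=True):
    "all blob points of colour near pixel -> hull -> circle fit on plane z"
    m=mask(c,col); k=np.zeros_like(m); cv2.circle(k,tuple(map(int,near)),rad,255,-1); m=cv2.morphologyEx(m&k,cv2.MORPH_OPEN,np.ones((2,2)))
    p=np.argwhere(m)[:,::-1].astype(np.int32)
    return planefit(c,cv2.convexHull(p),z)
E
python3 - <<'E'
from h import *
np.set_printoptions(precision=1,suppress=True)
c=shot("wrist")
RNG['black']=[((0,0,0),(180,255,60))]
print('red lid',hullfit(c,'red',66,(242,112),50))
print('blue dish',hullfit(c,'blue',10,(246,109),45))
print('black',hullfit(c,'black',10,(99,111),45))
E
```

```text
red lid (array([ 454.9, -264.4]), np.float64(24.616422575678747))
blue dish (array([ 456.2, -268.2]), np.float64(38.04435806262403))
black (array([455.3, -79.1]), np.float64(38.798722245916))
```

Request:
carry_out([
  [[0.8, -1, 0, 0, 0, 0, 0], [0.8, -1, 0, 0, 0, 0, 0], [0.8, -1, 0, 0, 0, 0, 0], [0, -1, 0, 0, 0, 0, 0], [0, -1, 0, 0, 0, 0, 0], [0, -1, 0, 0, 0, 0, 0], [0, -1, 0, 0, 0, 0, 0], [0, -1, 0, 0, 0, 0, 0]],
])

```text
clock: 2.45
tool_pos: [459.4, -37.3, 255.8]
tcp_rot: [0.0, 1.0, -0.001, -0.0]
ft_force: [-0.2, 0.1, -0.5]
opening: 1.001
grasp_force: 0.0
```

Request:
carry_out([
  [[0.5, -1, 0, 0, 0, 0, 0.2], [0.4, -0.7, 0, 0, 0, 0, 0.4], [0, 0, 0, 0, 0, 0, 0.6], [0, 0, 0, 0, 0, 0, 0.6]],
])

```text
clock: 2.85
tool_pos: [486.7, 12.6, 255.6]
tcp_rot: [0.0, 1.0, 0.0, -0.0]
ft_force: [-0.1, 0.4, -0.6]
opening: 0.662
grasp_force: 0.0
```

```bash
python3 - <<'E'
from h import *
s=bot.sense();print(s['tool_pos'])
c=shot("wrist","w2")
t=shot("top","t2")
E
```

```text
[486.69308502  12.63524172 255.58126267]
```

View pics/w2.png

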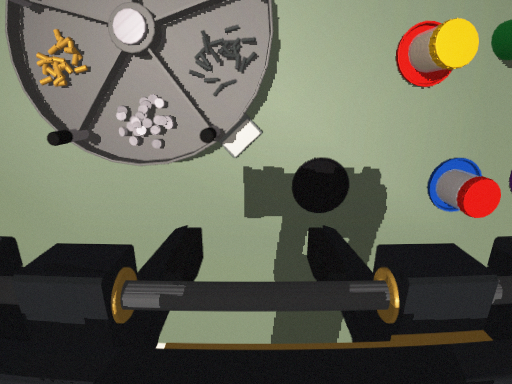

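The wrist view shows the hub at (130,27), post caps at (208,135) and (60,138), the label at (242,138), the black dish at (320,185), and the red dish with yellow jar at (430,52).

```bash
python3 - <<'E'
from h import *
np.set_printoptions(precision=1,suppress=True)
c=shot("wrist")
print('yellow lid',hullfit(c,'yellow',66,(456,43),40),'red dish',hullfit(c,'red',10,(430,52),50),'black',hullfit(c,'black',10,(320,185),32))
g=cv2.cvtColor(c['pixels'],cv2.COLOR_RGB2GRAY)
m=((g>165)).astype(np.uint8)*255; k=np.zeros_like(m);cv2.circle(k,(130,27),24,255,-1)
print('hub',planefit(c,cv2.convexHull(np.argwhere(m&k)[:,::-1].astype(np.int32)),59), 'hub px',plane(c,(130,27),59))
w=[k for k in blobs(c,'white') if cv2.pointPolygonTest(k,(242,138),False)>0]
for k in w: print('label',cv2.minAreaRect(k),[plane(c,p,10) for p in cv2.boxPoints(cv2.minAreaRect(k))],plane(c,cv2.minAreaRect(k)[0],10))
for p in((208,135),(60,138)): print('post',plane(c,p,89))
t=shot("top")
for p in((122.5,228),(195,231),(220,162),(165,121),(105,160)): print(plane(t,p,89))
# tray rim edge from wrist: outer edge
E
```

```text
yellow lid (array([ 624.9, -197.3]), np.float64(26.5013812770969)) red dish (array([ 622.5, -199.9]), np.float64(38.611382357039716)) black (array([454.7, -76.8]), np.float64(38.18149778209526))
hub (array([640.1, 139.8]), np.float64(18.70378574976764)) hub px [640.4 139.9]
label ((241.61746215820312, 138.71371459960938), (16.777854919433594, 35.535125732421875), 46.273033142089844) [array([510.8,  52.2]), array([541.5,  19.1]), array([526.4,   4.5]), array([495.1,  37.6])] [518.7  28.2]
post [531.2  58.4]
post [530.4 213.7]
[527.8 215.5]
[526.9  55.6]
[680.2   8.1]
[772.1 137.6]
[678.5 268.7]
```

View pics/t2.png

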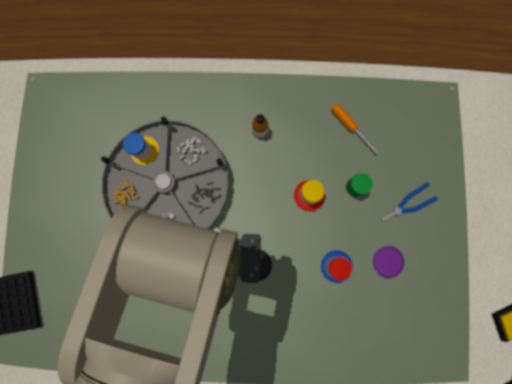

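The top view shows the tray unchanged, with the arm over the near edge. Tray centre ≈ (639,138), pad at ≈ 36.5° and front at ≈ 222.5°. I'll grip the post at 288° and drag it clockwise about 174°.

Request:
carry_out([
  [[0.95, 0, 0, 0, 0, 0, 0.6], [0.95, 0, 0, 0, 0, 0, 0.6], [0.95, 0, 0, 0, 0, 0, 0.6], [0.95, 0.17, 0, 0, 0, 0, 0.6], [0.95, 0, 0, 0, 0, 0, 0.6], [0.95, 0, 0, 0, 0, 0, 0.6], [0.8, 0, 0, 0, 0, 0, 0.6], [0, 0, 0, 0, 0, 0, 0.6]],
])

```text
clock: 3.85
tool_pos: [683.5, 7.3, 254.2]
tcp_rot: [-0.0, 1.0, -0.0, -0.001]
ft_force: [-0.2, 0.6, 0.1]
opening: 0.401
grasp_force: 0.0
```

Request:
carry_out([
  [[0, 0, 1, 0, 0, 0, 0.6], [0, 0, 1, 0, 0, 0, 0.6], [0, 0, 1, 0, 0, 0, 0.6], [0, 0, 1, 0, 0, 0, 0.6], [0, 0, 0.5, 0, 0, 0, 0.6], [0, 0, 0, 0, 0, 0, 0.6]],
])

```text
clock: 4.45
tool_pos: [681.0, 8.1, 119.1]
tcp_rot: [-0.0, 1.0, -0.0, -0.002]
ft_force: [0.1, 0.2, 0.4]
opening: 0.402
grasp_force: 0.0
```

```bash
python3 - <<'E'
from h import *
s=bot.sense();print(s['tool_pos'])
c=shot("wrist","w3"); p=s['tool_pos']; print(proj(c,[p[0],p[1],89]),proj(c,[p[0],p[1]+17,89]))
E
```

```text
[681.02084528   8.05320107 119.13744235]
[253.82021805 233.36519171] [225.1774858 233.3586875]
```

View pics/w3.png

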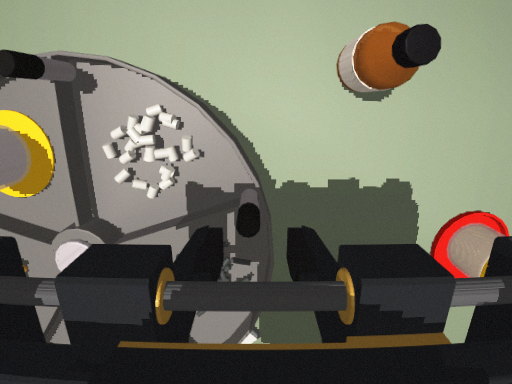

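The post's cap is at about (248,226), between the fingers and about 4 mm further out than the TCP. I'll correct for that, descend and grip.

Request:
carry_out([
  [[0.12, -0.08, 0.5, 0, 0, 0, 0.6], [0, 0, 0.5, 0, 0, 0, 0.6], [0, 0, 0.5, 0, 0, 0, 0.6], [0, 0, 0, 0, 0, 0, 0.9], [0, 0, 0, 0, 0, 0, 0.95], [0, 0, 0, 0, 0, 0, 0.95], [0, 0, 0, 0, 0, 0, 0.95]],
], newtons=8)

```text
clock: 5.2
tool_pos: [685.6, 12.0, 76.1]
tcp_rot: [-0.001, 1.0, 0.0, -0.0]
ft_force: [-2.9, 6.0, -1.8]
opening: 0.156
grasp_force: 8.0
```

```bash
python3 - <<'E'
import numpy as np
# arc about (639,138), r139, from current angle to -174deg in tool units
c=np.array([639,138.]);p=np.array([684.5,9.5]);a0=np.degrees(np.arctan2(*(p-c)[::-1]));r=np.hypot(*(p-c));print(a0,r)
n=29
P=[c+r*np.array([np.cos(t),np.sin(t)]) for t in np.radians(a0-np.arange(n+1)*6)]
d=np.diff(P,axis=0)/30
for i,x in enumerate(d):print(i,[round(x[0],2),round(-x[1],2)],np.round(P[i+1]))
E
```

```text
-70.5016785393231 136.31764375897933
0 [np.float64(-0.46), np.float64(0.14)] [671.   5.]
1 [np.float64(-0.47), np.float64(0.09)] [657.   3.]
2 [np.float64(-0.47), np.float64(0.04)] [643.   2.]
3 [np.float64(-0.48), np.float64(-0.01)] [628.   2.]
4 [np.float64(-0.47), np.float64(-0.06)] [614.   4.]
5 [np.float64(-0.46), np.float64(-0.11)] [600.   7.]
6 [np.float64(-0.45), np.float64(-0.16)] [587.  12.]
7 [np.float64(-0.43), np.float64(-0.2)] [574.  18.]
8 [np.float64(-0.41), np.float64(-0.25)] [562.  26.]
9 [np.float64(-0.38), np.float64(-0.29)] [550.  34.]
10 [np.float64(-0.34), np.float64(-0.33)] [540.  44.]
11 [np.float64(-0.31), np.float64(-0.36)] [531.  55.]
12 [np.float64(-0.27), np.float64(-0.39)] [523.  67.]
13 [np.float64(-0.23), np.float64(-0.42)] [516.  79.]
14 [np.float64(-0.18), np.float64(-0.44)] [510.  93.]
15 [np.float64(-0.14), np.float64(-0.46)] [506. 106.]
16 [np.float64(-0.09), np.float64(-0.47)] [504. 120.]
17 [np.float64(-0.04), np.float64(-0.47)] [503. 134.]
18 [np.float64(0.01), np.float64(-0.48)] [503. 149.]
19 [np.float64(0.06), np.float64(-0.47)] [505. 163.]
20 [np.float64(0.11), np.float64(-0.46)] [508. 177.]
21 [np.float64(0.16), np.float64(-0.45)] [513. 190.]
22 [np.float64(0.2), np.float64(-0.43)] [519. 203.]
23 [np.float64(0.25), np.float64(-0.41)] [527. 215.]
24 [np.float64(0.29), np.float64(-0.38)] [535. 227.]
25 [np.float64(0.33), np.float64(-0.34)] [545. 237.]
26 [np.float64(0.36), np.float64(-0.31)] [556. 246.]
27 [np.float64(0.39), np.float64(-0.27)] [568. 254.]
28 [np.float64(0.42), np.float64(-0.23)] [580. 261.]
```

Request:
carry_out([
  [[-0.46, 0.12, 0, 0, 0, 0, 0.95], [-0.47, 0.07, 0, 0, 0, 0, 0.95], [-0.47, 0.02, 0, 0, 0, 0, 0.95], [-0.48, -0.02, 0, 0, 0, 0, 0.95], [-0.47, -0.07, 0, 0, 0, 0, 0.95], [-0.46, -0.12, 0, 0, 0, 0, 0.95], [-0.45, -0.16, 0, 0, 0, 0, 0.95], [-0.43, -0.2, 0, 0, 0, 0, 0.95]],
])

```text
clock: 6.0
tool_pos: [575.9, 24.1, 76.2]
tcp_rot: [-0.002, 1.0, -0.0, 0.002]
ft_force: [11.4, 16.2, -8.7]
opening: 0.189
grasp_force: 8.0
```

```bash
python3 - <<'E'
import numpy as np
c=np.array([642,142.]);r=138
P=[np.array([574,21.])]+[c+r*np.array([np.cos(t),np.sin(t)]) for t in np.radians(240.8-6*np.arange(1,22))]
P=np.round(np.array(P),1);d=np.diff(P,axis=0)/30
for i,x in enumerate(d):print(i,[round(float(x[0]),2),round(float(-x[1]),2)],P[i+1])
E
```

```text
0 [-0.38, -0.27] [562.5  29.2]
1 [-0.38, -0.3] [551.1  38.2]
2 [-0.35, -0.33] [540.7  48.2]
3 [-0.31, -0.37] [531.5  59.3]
4 [-0.27, -0.4] [523.5  71.3]
5 [-0.23, -0.43] [516.7  84.1]
6 [-0.18, -0.45] [511.4  97.5]
7 [-0.13, -0.46] [507.4 111.4]
8 [-0.08, -0.48] [505.  125.7]
9 [-0.03, -0.48] [504.  140.1]
10 [0.02, -0.48] [504.6 154.5]
11 [0.07, -0.48] [506.6 168.8]
12 [0.12, -0.47] [510.2 182.8]
13 [0.17, -0.45] [515.2 196.4]
14 [0.21, -0.43] [521.5 209.3]
15 [0.26, -0.41] [529.2 221.5]
16 [0.3, -0.38] [538.2 232.9]
17 [0.33, -0.35] [548.2 243.3]
18 [0.37, -0.31] [559.3 252.5]
19 [0.4, -0.27] [571.3 260.5]
20 [0.43, -0.23] [584.1 267.3]
```

Request:
carry_out([
  [[-0.38, -0.27, 0, 0, 0, 0, 0.95], [-0.38, -0.3, 0, 0, 0, 0, 0.95], [-0.35, -0.33, 0, 0, 0, 0, 0.95], [-0.31, -0.37, 0, 0, 0, 0, 0.95], [-0.27, -0.4, 0, 0, 0, 0, 0.95], [-0.23, -0.43, 0, 0, 0, 0, 0.95], [-0.18, -0.45, 0, 0, 0, 0, 0.95]],
])

```text
clock: 6.7
tool_pos: [512.3, 98.5, 76.7]
tcp_rot: [0.0, 1.0, 0.0, 0.001]
ft_force: [-0.1, -0.9, 4.1]
opening: 0.156
grasp_force: 8.0
```

Force is nil, so the centre is right. Continuing.

Request:
carry_out([
  [[-0.13, -0.46, 0, 0, 0, 0, 0.95], [-0.08, -0.48, 0, 0, 0, 0, 0.95], [-0.03, -0.48, 0, 0, 0, 0, 0.95], [0.02, -0.48, 0, 0, 0, 0, 0.95], [0.07, -0.48, 0, 0, 0, 0, 0.95], [0.12, -0.47, 0, 0, 0, 0, 0.95], [0.17, -0.45, 0, 0, 0, 0, 0.95]],
])

```text
clock: 7.4
tool_pos: [516.4, 198.3, 75.6]
tcp_rot: [0.0, 1.0, 0.0, -0.0]
ft_force: [-1.8, -2.1, 3.2]
opening: 0.152
grasp_force: 8.0
```

Request:
carry_out([
  [[0.21, -0.43, 0, 0, 0, 0, 0.95], [0.26, -0.41, 0, 0, 0, 0, 0.95], [0.3, -0.38, 0, 0, 0, 0, 0.95], [0.33, -0.35, 0, 0, 0, 0, 0.95], [0.37, -0.31, 0, 0, 0, 0, 0.95], [0.4, -0.27, 0, 0, 0, 0, 0.95], [0.33, -0.18, 0, 0, 0, 0, 0.95], [0, 0, 0, 0, 0, 0, 0.95]],
])

```text
clock: 8.2
tool_pos: [582.9, 268.1, 75.1]
tcp_rot: [-0.0, 1.0, 0.0, 0.0]
ft_force: [-1.3, 0.6, 1.5]
opening: 0.15
grasp_force: 8.0
```

```bash
python3 - <<'E'
from h import *
np.set_printoptions(precision=1,suppress=True)
print(bot.sense()['tool_pos'])
c=shot("wrist","w4"); t=shot("top","t4")
E
```

```text
[582.9 268.1  75.1]
```

View pics/t4.png

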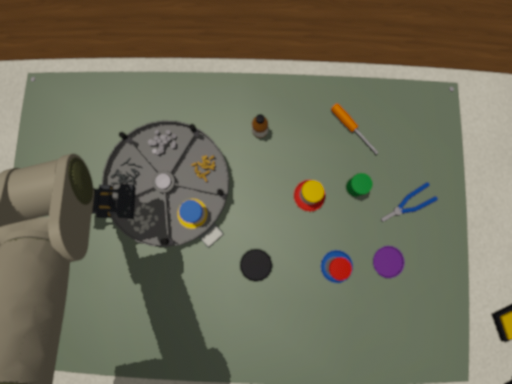

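The top view shows the pad and blue jar at (192,212), next to the label at (212,237), with the flux bottle and dishes untouched. I'll release, rise and go to the yellow jar.

Request:
carry_out([
  [[0, 0, 0, 0, 0, 0, 0.7], [0, 0, 0, 0, 0, 0, 0.6], [0, 0, -0.7, 0, 0, 0, 0.6], [0, 0, -1, 0, 0, 0, 0.6], [0, 0, -1, 0, 0, 0, 0.6], [0, 1, -1, 0, 0, 0, 0.4], [0.3, 1, -0.5, 0, 0, 0, 0.2], [0.3, 1, 0, 0, 0, 0, 0.05]],
])

```text
clock: 9.1
tool_pos: [600.9, 175.9, 204.7]
tcp_rot: [-0.0, 1.0, 0.0, 0.002]
ft_force: [0.7, 0.8, -0.7]
opening: 0.649
grasp_force: 0.0
```

Request:
carry_out([
  [[0, 1, 0, 0, 0, 0, 0.05], [0, 1, 0, 0, 0, 0, 0.05], [0, 1, 0, 0, 0, 0, 0.05], [0, 1, 0, 0, 0, 0, 0.05], [0, 1, 0, 0, 0, 0, 0.05], [0, 1, 0, 0, 0, 0, 0.05], [0, 1, 0, 0, 0, 0, 0.05], [0, 1, 0, 0, 0, 0, 0.05]],
])

```text
clock: 9.9
tool_pos: [599.9, -64.4, 201.8]
tcp_rot: [0.0, 1.0, 0.0, -0.0]
ft_force: [-0.1, 0.5, 0.2]
opening: 0.953
grasp_force: 0.0
```

Request:
carry_out([
  [[0, 1, 0, 0, 0, 0, 0.05], [0, 1, 0, 0, 0, 0, 0.05], [-0.6, 1, 0, 0, 0, 0, 0.05], [-0.6, 1, 0, 0, 0, 0, 0.05], [-0.6, 0.5, 0, 0, 0, 0, 0.05], [0, 0, 0, 0, 0, 0, 0.05]],
])

```text
clock: 10.5
tool_pos: [544.7, -199.9, 201.8]
tcp_rot: [0.0, 1.0, -0.001, -0.0]
ft_force: [0.0, 0.3, -0.4]
opening: 0.95
grasp_force: 0.0
```

```bash
python3 - <<'E'
from h import *
np.set_printoptions(precision=1,suppress=True)
print(bot.sense()['tool_pos'])
c=shot("wrist","w5")
q=proj(c,(625,-199,66));d=proj(c,(622.5,-200,10));print(q,d)
print('yellow',hullfit(c,'yellow',66,q,55),'red dish',hullfit(c,'red',10,d,70))
t=shot("top","t5")
print('pad',hullfit(t,'yellow',31,(193,213),26), 'blue lid',hullfit(t,'blue',93,(190,211),20))
E
```

```text
[ 544.7 -199.9  201.8]
[252.6  96.8] [253.9 100.7]
yellow (array([ 626.8, -200.9]), np.float64(24.497605859080466)) red dish (array([ 623.4, -201.3]), np.float64(38.44268190468519))
pad (array([566.9,  72.5]), np.float64(33.23744150588722)) blue lid (array([567.7,  63.6]), np.float64(21.593014155209477))
```

Request:
carry_out([
  [[0.9, 0, 0, 0, 0, 0, 0.05], [0.9, 0, 0, 0, 0, 0, 0.05], [0.9, 0.03, 0.5, 0, 0, 0, 0.05], [0.02, 0, 1, 0, 0, 0, 0.05], [0, 0, 1, 0, 0, 0, 0.05], [0, 0, 1, 0, 0, 0, 0.05], [0, 0, 1, 0, 0, 0, 0.05], [0, 0, 0.56, 0, 0, 0, 0.05]],
])

```text
clock: 11.4
tool_pos: [627.8, -197.1, 47.1]
tcp_rot: [-0.001, 1.0, 0.001, -0.001]
ft_force: [-0.4, -0.7, 0.3]
opening: 0.947
grasp_force: 0.0
```

Request:
carry_out([
  [[0, 0, 0, 0, 0, 0, 0.3], [0, 0, 0, 0, 0, 0, 0.4], [0, 0, 0, 0, 0, 0, 0.5], [0, 0, 0, 0, 0, 0, 0.6], [0, 0, 0, 0, 0, 0, 0.6], [0, 0, 0, 0, 0, 0, 0.6]],
], newtons=12)

```text
clock: 12.0
tool_pos: [628.4, -199.1, 51.0]
tcp_rot: [0.0, 1.0, 0.0, 0.001]
ft_force: [0.3, 1.0, 5.0]
opening: 0.562
grasp_force: 12.0
```

Request:
carry_out([
  [[0, 0, -0.3, 0, 0, 0, 0.6], [0, 0, -0.7, 0, 0, 0, 0.6], [0, 0, -0.7, 0, 0, 0, 0.6], [-0.6, -0.4, -0.3, 0, 0, 0, 0.6], [-0.8, -0.6, 0, 0, 0, 0, 0.6], [-0.8, -0.6, 0, 0, 0, 0, 0.6], [-0.8, -0.6, 0, 0, 0, 0, 0.6], [-0.8, -0.6, 0, 0, 0, 0, 0.6]],
])

```text
clock: 12.8
tool_pos: [512.7, -114.3, 110.2]
tcp_rot: [-0.0, 1.0, 0.0, -0.0]
ft_force: [0.3, 0.2, -1.8]
opening: 0.566
grasp_force: 12.0
```

Request:
carry_out([
  [[-0.8, -0.5, 0, 0, 0, 0, 0.6], [-0.8, -0.5, 0, 0, 0, 0, 0.6], [-0.36, -0.2, 0, 0, 0, 0, 0.6], [0, 0, 0, 0, 0, 0, 0.6], [0, 0, 0, 0, 0, 0, 0.6]],
])

```text
clock: 13.3
tool_pos: [455.7, -79.4, 110.4]
tcp_rot: [0.0, 1.0, 0.0, 0.001]
ft_force: [0.5, -1.1, -1.4]
opening: 0.566
grasp_force: 12.0
```

```bash
python3 - <<'E'
from h import *
np.set_printoptions(precision=1,suppress=True)
s=bot.sense();z=s['tool_pos'][2];print(s['tool_pos'],s['opening'])
c=shot("wrist","w6");q=proj(c,(s['tool_pos'][0],s['tool_pos'][1],z+15));print(q)
print('yellow',hullfit(c,'yellow',z+15,q,70))
print('red lid',hullfit(c,'red',66,proj(c,(455,-264,66)),50),'blue dish',hullfit(c,'blue',10,proj(c,(456,-267,10)),55))
E
```

```text
[455.7 -79.4 110.4] 0.5655625994703518
[253.5 276.1]
yellow (array([457.1, -80.4]), np.float64(25.863261651480002))
red lid (array([ 460.6, -248.2]), np.float64(21.370198937550374)) blue dish (array([ 457. , -266.2]), np.float64(38.37198759135385))
```

View pics/w6.png

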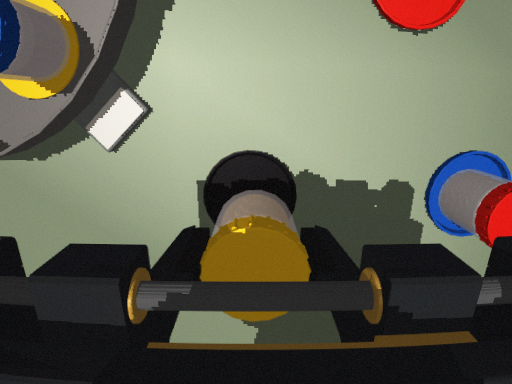

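The yellow lid is held at (256,265), upright and lined up with the black dish at (250,190). Lowering it now.

Request:
carry_out([
  [[0, 0, 0.6, 0, 0, 0, 0.6], [0, 0, 0.6, 0, 0, 0, 0.6], [0, 0, 0.4, 0, 0, 0, 0.6], [0, 0, 0.2, 0, 0, 0, 0.6], [0, 0, 0.1, 0, 0, 0, 0.6], [0, 0, 0, 0, 0, 0, 0.6], [0, 0, 0.05, 0, 0, 0, 0.6], [0, 0, 0, 0, 0, 0, 0.6]],
])

```text
clock: 14.15
tool_pos: [455.3, -79.1, 51.7]
tcp_rot: [0.0, 1.0, 0.0, 0.0]
ft_force: [0.6, -0.6, -1.2]
opening: 0.564
grasp_force: 12.0
```

Request:
carry_out([
  [[0, 0, 0.04, 0, 0, 0, 0.6], [0, 0, 0.03, 0, 0, 0, 0.6], [0, 0, 0, 0, 0, 0, 0.6]],
])

```text
clock: 14.45
tool_pos: [455.6, -79.1, 50.6]
tcp_rot: [0.0, 1.0, 0.0, 0.001]
ft_force: [-4.2, 1.5, 14.2]
opening: 0.562
grasp_force: 12.0
```

Request:
carry_out([
  [[0, 0, 0, 0, 0, 0, 0.4], [0, 0, 0, 0, 0, 0, 0.2], [0, 0, 0, 0, 0, 0, 0.05], [0, 0, 0, 0, 0, 0, 0.05], [0, 0, -0.8, 0, 0, 0, 0.05], [0, 0, -1, 0, 0, 0, 0.05], [0, 0, -1, 0, 0, 0, 0.05], [0, 0.5, -0.7, 0, 0, 0, 0.05]],
])

```text
clock: 15.25
tool_pos: [455.3, -93.4, 156.1]
tcp_rot: [0.0, 1.0, 0.001, 0.001]
ft_force: [0.7, -0.8, -0.8]
opening: 0.949
grasp_force: 0.0
```

Request:
carry_out([
  [[-0.7, 1, 0, 0, 0, 0, 0.05], [-0.7, 1, 0, 0, 0, 0, 0.05], [-0.6, 1, -0.4, 0, 0, 0, 0.05], [0, 1, 0, 0, 0, 0, 0.05], [0, 1, 0, 0, 0, 0, 0.05], [0, 0.68, 0, 0, 0, 0, 0.05], [0, 0, 0, 0, 0, 0, 0.05]],
])

```text
clock: 15.95
tool_pos: [395.0, -266.3, 166.1]
tcp_rot: [0.0, 1.0, -0.001, 0.0]
ft_force: [-0.2, 0.3, -0.1]
opening: 0.95
grasp_force: 0.0
```

```bash
python3 - <<'E'
from h import *
np.set_printoptions(precision=1,suppress=True)
s=bot.sense();print(s['tool_pos'],s['opening'])
c=shot("wrist","w7")
print('red lid',hullfit(c,'red',66,proj(c,(455,-264,66)),50),'blue dish',hullfit(c,'blue',10,proj(c,(456,-267,10)),60))
print('yellow',hullfit(c,'yellow',66,proj(c,(455,-79,66)),50),'black',hullfit(c,'black',10,proj(c,(455,-78,10)),50))
E
```

```text
[ 395.  -266.3  166.1] 0.950258178515585
red lid (array([ 455.4, -264. ]), np.float64(24.703340472346447)) blue dish (array([ 456.5, -267.7]), np.float64(38.08812605442708))
yellow (array([453.9, -85.7]), np.float64(27.027600251138413)) black (array([455.8, -79.7]), np.float64(38.267778580490614))
```

Request:
carry_out([
  [[0.9, -0.08, 0, 0, 0, 0, 0.05], [0.9, 0, 0, 0, 0, 0, 0.05], [0.22, 0, 0.8, 0, 0, 0, 0.05], [0, 0, 1, 0, 0, 0, 0.05], [0, 0, 1, 0, 0, 0, 0.05], [0, 0, 0.7, 0, 0, 0, 0.05], [0, 0, 0.33, 0, 0, 0, 0.05], [0, 0, 0, 0, 0, 0, 0.05]],
])

```text
clock: 16.8
tool_pos: [455.5, -260.9, 50.7]
tcp_rot: [-0.001, 1.0, 0.001, -0.001]
ft_force: [0.4, 0.6, 0.6]
opening: 0.949
grasp_force: 0.0
```

Request:
carry_out([
  [[0, 0, 0, 0, 0, 0, 0.3], [0, 0, 0, 0, 0, 0, 0.4], [0, 0, 0, 0, 0, 0, 0.5], [0, 0, 0, 0, 0, 0, 0.6], [0, 0, 0, 0, 0, 0, 0.6], [0, 0, 0, 0, 0, 0, 0.6], [0, 0, -0.3, 0, 0, 0, 0.6], [0, 0, -0.7, 0, 0, 0, 0.6]],
])

```text
clock: 17.6
tool_pos: [455.1, -261.4, 80.8]
tcp_rot: [-0.001, 1.0, 0.0, -0.001]
ft_force: [-0.8, 0.4, -1.2]
opening: 0.564
grasp_force: 12.0
```

Request:
carry_out([
  [[0, 0, -0.7, 0, 0, 0, 0.6], [0.6, -0.2, -0.3, 0, 0, 0, 0.6], [0.8, -0.3, 0, 0, 0, 0, 0.6], [0.8, -0.3, 0, 0, 0, 0, 0.6], [0.8, -0.3, 0, 0, 0, 0, 0.6], [0.8, -0.3, 0, 0, 0, 0, 0.6], [0.8, -0.3, 0, 0, 0, 0, 0.6], [0.7, -0.25, 0, 0, 0, 0, 0.6]],
])

```text
clock: 18.4
tool_pos: [615.7, -202.7, 111.7]
tcp_rot: [-0.0, 1.0, 0.0, -0.0]
ft_force: [0.3, 0.3, -0.8]
opening: 0.563
grasp_force: 12.0
```

Request:
carry_out([
  [[0.3, -0.1, 0, 0, 0, 0, 0.6], [0, 0, 0, 0, 0, 0, 0.6], [0, 0, 0, 0, 0, 0, 0.6]],
])

```text
clock: 18.7
tool_pos: [623.1, -200.7, 111.4]
tcp_rot: [-0.0, 1.0, 0.0, -0.0]
ft_force: [-0.1, -0.9, -0.9]
opening: 0.563
grasp_force: 12.0
```

```bash
cat >> h.py <<'E'
def held(name,col):
    np.set_printoptions(precision=1,suppress=True)
    s=bot.sense();p=s['tool_pos'];c=shot("wrist",name);q=proj(c,(p[0],p[1],p[2]+15))
    print(p,s['opening'],'held',hullfit(c,col,p[2]+15,q,70)); return c
E
python3 - <<'E'
from h import *
c=held("w8","red")
m=mask(c,'red');q=proj(c,(623,-200.5,10));print(q)
cs=[(cv2.contourArea(k),cv2.boundingRect(k)) for k in blobs(c,'red')];print(cs)
E
```

```text
[ 623.1 -200.7  111.4] 0.5627925552347115 held (array([ 626.1, -201.9]), np.float64(25.710019718289633))
[253.8 197.1]
[(6008.5, (200, 212, 110, 70)), (3557.5, (207, 149, 93, 70)), (204.5, (230, 311, 50, 7))]
```

View pics/w8.png

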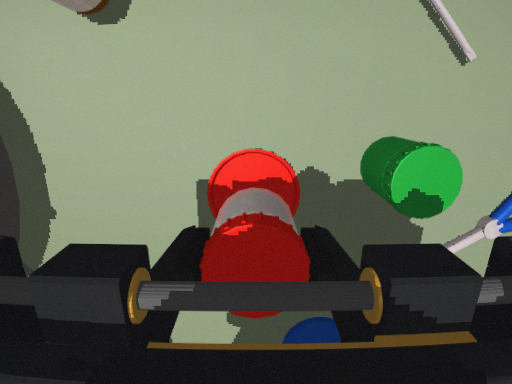

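The red lid is held upright at (256,265) over the red dish at (254,195), aligned. Lowering; the slack end gives soft contact.

Request:
carry_out([
  [[0, 0, 0.6, 0, 0, 0, 0.6], [0, 0, 0.6, 0, 0, 0, 0.6], [0, 0, 0.4, 0, 0, 0, 0.6], [0, 0, 0.25, 0, 0, 0, 0.6], [0, 0, 0.1, 0, 0, 0, 0.6], [0, 0, 0.05, 0, 0, 0, 0.6], [0, 0, 0, 0, 0, 0, 0.6]],
])

```text
clock: 19.45
tool_pos: [624.0, -200.6, 52.1]
tcp_rot: [0.0, 1.0, 0.0, 0.0]
ft_force: [1.2, -0.6, -1.5]
opening: 0.56
grasp_force: 12.0
```

Request:
carry_out([
  [[0, 0, 0.04, 0, 0, 0, 0.6], [0, 0, 0.02, 0, 0, 0, 0.6], [0, 0, 0, 0, 0, 0, 0.6]],
])

```text
clock: 19.75
tool_pos: [624.2, -200.7, 51.8]
tcp_rot: [0.001, 1.0, 0.0, 0.001]
ft_force: [-5.2, 1.9, 10.1]
opening: 0.561
grasp_force: 12.0
```

Request:
carry_out([
  [[0, 0, 0, 0, 0, 0, 0.4], [0, 0, 0, 0, 0, 0, 0.2], [0, 0, 0, 0, 0, 0, 0.05], [0, 0, 0, 0, 0, 0, 0.05], [0, 0, -0.8, 0, 0, 0, 0.05], [0, 0, -1, 0, 0, 0, 0.05], [0, 0, -1, 0, 0, 0, 0.05], [-0.3, -0.5, -1, 0, 0, 0, 0.05]],
])

```text
clock: 20.55
tool_pos: [614.9, -186.5, 164.5]
tcp_rot: [0.0, 1.0, -0.0, 0.0]
ft_force: [0.1, -0.5, -0.6]
opening: 0.951
grasp_force: 0.0
```

Request:
carry_out([
  [[-0.6, -1, -1, 0, 0, 0, 0.05], [-0.6, -1, -1, 0, 0, 0, 0.05], [-0.6, -1, 0, 0, 0, 0, 0.05], [-0.6, -1, 0, 0, 0, 0, 0.05], [-0.6, -1, 0, 0, 0, 0, 0.05], [-0.6, -1, 0, 0, 0, 0, 0.05], [-0.6, -1, 0, 0, 0, 0, 0.05], [-0.2, -1, 0, 0, 0, 0, 0.05]],
])

```text
clock: 21.35
tool_pos: [481.3, 55.6, 223.8]
tcp_rot: [0.0, 1.0, 0.0, -0.0]
ft_force: [1.2, 0.7, -0.7]
opening: 0.947
grasp_force: 0.0
```

Request:
carry_out([
  [[0, -0.5, 0, 0, 0, 0, 0.05], [0, 0, 0, 0, 0, 0, 0.05]],
])

```text
clock: 21.55
tool_pos: [482.4, 70.9, 223.8]
tcp_rot: [-0.0, 1.0, 0.001, 0.0]
ft_force: [0.7, -0.2, -0.6]
opening: 0.947
grasp_force: 0.0
```

```bash
cat > car.py <<'E'
from h import *
np.set_printoptions(precision=1,suppress=True)
def car(name,lid='blue',near=(567,70)):
    c=shot("wrist",name)
    print(bot.sense()['tool_pos'],'lid',hullfit(c,lid,93,proj(c,(*near,93)),55))
    if lid!='yellow':print('pad',hullfit(c,'yellow',31,proj(c,(*near,31)),90))
    q=proj(c,(642,141,59));print('hub?',q)
    w=[k for k in blobs(c,'white') if abs(cv2.pointPolygonTest(k,tuple(map(float,proj(c,(518.7,28.2,10)))),True))<12]
    for k in w:
        b=cv2.minAreaRect(k);print('label',plane(c,b[0],10),[plane(c,p,10) for p in cv2.boxPoints(b)])
    t=shot("top"); print('red lid',hullfit(t,'red',66,proj(t,(624,-200,66)),13))
E
python3 -c "
from car import *
car('w9')"
```

```text
[482.6  69.8 223.7] lid (array([571.2,  67.6]), np.float64(24.328715776556795))
pad (array([570.3,  74.5]), np.float64(34.609230777742916))
hub? [177.6   9.1]
label [519.2  28.5] [array([511.8,  52.5]), array([541.8,  19.5]), array([526.5,   4.7]), array([495.8,  37.8])]
red lid (array([ 621.6, -201.1]), np.float64(27.07514730657556))
```

View pics/w9.png

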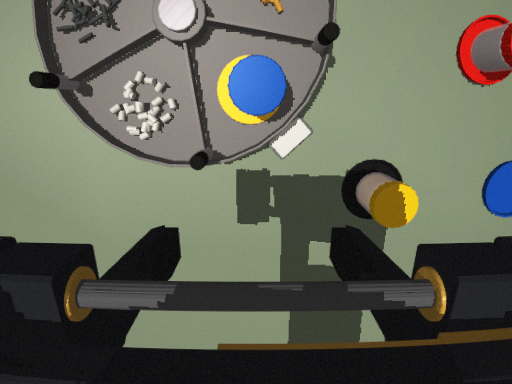

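The wrist view shows the pad at (250,90) with the blue lid at (256,85), and the label at (291,138). The pad bearing is 222.8° against 222.5° for the label, so it is aligned. The yellow jar stands in the black dish and the red jar in the red dish.

Request:
carry_out([
  [[1, 0.07, 0, 0, 0, 0, 0.05], [1, 0, 0, 0, 0, 0, 0.05], [0.97, 0, 0.5, 0, 0, 0, 0.05], [0, 0, 1, 0, 0, 0, 0.05], [0, 0, 1, 0, 0, 0, 0.05], [0, 0, 1, 0, 0, 0, 0.05], [0, 0, 1, 0, 0, 0, 0.05], [0, 0, 0.37, 0, 0, 0, 0.05]],
])

```text
clock: 22.45
tool_pos: [570.7, 66.3, 74.7]
tcp_rot: [-0.0, 1.0, -0.0, -0.002]
ft_force: [-0.1, 0.1, -0.1]
opening: 0.948
grasp_force: 0.0
```

Request:
carry_out([
  [[0, 0, 0, 0, 0, 0, 0.3], [0, 0, 0, 0, 0, 0, 0.4], [0, 0, 0, 0, 0, 0, 0.5], [0, 0, 0, 0, 0, 0, 0.6], [0, 0, 0, 0, 0, 0, 0.6], [0, 0, 0, 0, 0, 0, 0.6], [0, 0, -0.2, 0, 0, 0, 0.6], [0, 0, -0.6, 0, 0, 0, 0.6]],
])

```text
clock: 23.25
tool_pos: [570.7, 67.5, 100.6]
tcp_rot: [-0.0, 1.0, 0.0, -0.002]
ft_force: [-0.2, 0.3, -0.4]
opening: 0.56
grasp_force: 12.0
```

Request:
carry_out([
  [[0, 0, -0.8, 0, 0, 0, 0.6], [-0.1, 0.4, -0.8, 0, 0, 0, 0.6], [-0.3, 0.8, 0, 0, 0, 0, 0.6], [-0.3, 0.9, 0, 0, 0, 0, 0.6], [-0.3, 0.9, 0, 0, 0, 0, 0.6], [-0.3, 0.9, 0, 0, 0, 0, 0.6], [-0.3, 0.9, 0, 0, 0, 0, 0.6], [-0.3, 0.9, 0, 0, 0, 0, 0.6]],
])

```text
clock: 24.05
tool_pos: [514.2, -104.6, 149.7]
tcp_rot: [-0.0, 1.0, 0.0, -0.0]
ft_force: [0.1, 0.1, -1.3]
opening: 0.562
grasp_force: 12.0
```

Request:
carry_out([
  [[-0.4, 0.9, 0, 0, 0, 0, 0.6], [-0.4, 0.9, 0, 0, 0, 0, 0.6], [-0.4, 0.9, 0, 0, 0, 0, 0.6], [-0.4, 0.9, 0.2, 0, 0, 0, 0.6], [-0.3, 0.9, 0.5, 0, 0, 0, 0.6], [0, 0.8, 0.5, 0, 0, 0, 0.6], [0, 0.1, 0, 0, 0, 0, 0.6], [0, 0, 0, 0, 0, 0, 0.6]],
])

```text
clock: 24.85
tool_pos: [457.8, -265.6, 113.6]
tcp_rot: [-0.0, 1.0, -0.0, -0.0]
ft_force: [-0.4, 1.1, -1.1]
opening: 0.562
grasp_force: 12.0
```

```bash
python3 - <<'E'
from h import *
c=held("w10","blue")
print(proj(c,(456.5,-267.5,10)));print([(cv2.contourArea(k),cv2.boundingRect(k)) for k in blobs(c,'blue')])
t=shot("top");print('pad',hullfit(t,'yellow',31,proj(t,(570,74,31)),25))
E
```

```text
[ 457.8 -265.6  113.6] 0.5619868590079898 held (array([ 461.1, -266.5]), np.float64(25.445900500956647))
[256.4 197.7]
[(5904.5, (200, 212, 110, 70)), (3268.5, (210, 151, 92, 67)), (664.0, (463, 12, 49, 24)), (270.5, (453, 0, 30, 19)), (168.0, (229, 312, 52, 6))]
pad (array([568.1,  71.5]), np.float64(34.25850792506006))
```

Request:
carry_out([
  [[-0.04, 0.04, 0.6, 0, 0, 0, 0.6], [0, 0, 0.6, 0, 0, 0, 0.6], [0, 0, 0.4, 0, 0, 0, 0.6], [0, 0, 0.25, 0, 0, 0, 0.6], [0, 0, 0.15, 0, 0, 0, 0.6], [0, 0, 0.05, 0, 0, 0, 0.6], [0, 0, 0, 0, 0, 0, 0.6]],
])

```text
clock: 25.65
tool_pos: [456.9, -266.9, 52.3]
tcp_rot: [0.0, 1.0, 0.0, 0.0]
ft_force: [0.1, 0.1, -1.6]
opening: 0.561
grasp_force: 12.0
```

Request:
carry_out([
  [[0, 0, 0.04, 0, 0, 0, 0.6], [0, 0, 0.04, 0, 0, 0, 0.6], [0, 0, 0, 0, 0, 0, 0.6]],
])

```text
clock: 25.95
tool_pos: [457.1, -267.1, 51.3]
tcp_rot: [0.001, 1.0, 0.0, 0.001]
ft_force: [-3.2, 2.9, 13.6]
opening: 0.564
grasp_force: 12.0
```

Request:
carry_out([
  [[0, 0, 0, 0, 0, 0, 0.4], [0, 0, 0, 0, 0, 0, 0.2], [0, 0, 0, 0, 0, 0, 0.05], [0, 0, 0, 0, 0, 0, 0.05], [0, 0, -0.8, 0, 0, 0, 0.05], [0, 0, -1, 0, 0, 0, 0.05], [0, 0, -1, 0, 0, 0, 0.05], [-0.6, -0.5, -1, 0, 0, 0, 0.05]],
])

```text
clock: 26.75
tool_pos: [439.3, -252.7, 164.8]
tcp_rot: [0.001, 1.0, 0.0, 0.001]
ft_force: [0.4, 0.0, 0.9]
opening: 0.951
grasp_force: 0.0
```

Request:
carry_out([
  [[-0.7, -0.9, 0, 0, 0, 0, 0.05], [-0.7, -1, 0, 0, 0, 0, 0.05], [0, -1, 0, 0, 0, 0, 0.05], [0, -1, 0, 0, 0, 0, 0.05], [0, -1, 0, 0, 0, 0, 0.05], [0, -0.8, 0, 0, 0, 0, 0.05], [0, 0, 0, 0, 0, 0, 0.05]],
])

```text
clock: 27.45
tool_pos: [396.3, -79.0, 163.6]
tcp_rot: [-0.0, 1.0, 0.002, -0.0]
ft_force: [0.9, -0.2, 0.6]
opening: 0.952
grasp_force: 0.0
```

```bash
python3 - <<'E'
from h import *
np.set_printoptions(precision=1,suppress=True)
s=bot.sense();print(s['tool_pos'],s['opening'])
c=shot("wrist","w11")
print('yellow',hullfit(c,'yellow',66,proj(c,(455,-79,66)),55),'black',hullfit(c,'black',10,proj(c,(455,-78,10)),50))
E
```

```text
[396.3 -79.  163.6] 0.9515549674328092
yellow (array([453.8, -80.5]), np.float64(25.188490242485567)) black (array([455.4, -77.3]), np.float64(37.74850120671809))
```

View pics/w11.png

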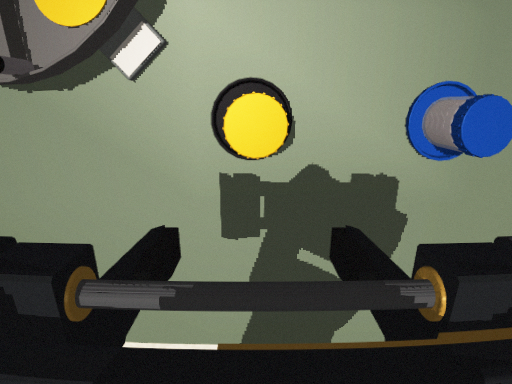

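The yellow jar is upright in the black dish at (255,125), the blue jar is centred in the blue dish at (440,120), and the pad is free at (70,0). Now grasping the yellow jar.

Request:
carry_out([
  [[0.9, 0.04, 0, 0, 0, 0, 0.05], [0.9, 0, 0, 0, 0, 0, 0.05], [0.15, 0, 0.8, 0, 0, 0, 0.05], [0, 0, 1, 0, 0, 0, 0.05], [0, 0, 1, 0, 0, 0, 0.05], [0, 0, 0.6, 0, 0, 0, 0.05], [0, 0, 0.35, 0, 0, 0, 0.05], [0, 0, 0, 0, 0, 0, 0.05]],
])

```text
clock: 28.3
tool_pos: [454.8, -82.6, 50.3]
tcp_rot: [-0.0, 1.0, -0.0, -0.001]
ft_force: [-0.3, -0.1, 0.2]
opening: 0.951
grasp_force: 0.0
```

Request:
carry_out([
  [[0, 0, 0, 0, 0, 0, 0.3], [0, 0, 0, 0, 0, 0, 0.4], [0, 0, 0, 0, 0, 0, 0.5], [0, 0, 0, 0, 0, 0, 0.6], [0, 0, 0, 0, 0, 0, 0.6], [0, 0, 0, 0, 0, 0, 0.6], [0, 0, -0.3, 0, 0, 0, 0.6], [0, 0, -0.8, 0, 0, 0, 0.6]],
])

```text
clock: 29.1
tool_pos: [454.1, -81.7, 83.5]
tcp_rot: [-0.001, 1.0, 0.0, -0.002]
ft_force: [0.5, 0.5, -0.7]
opening: 0.562
grasp_force: 12.0
```

Request:
carry_out([
  [[0, 0, -0.8, 0, 0, 0, 0.6], [0, 0, -0.8, 0, 0, 0, 0.6], [0.4, -0.5, -0.6, 0, 0, 0, 0.6], [0.6, -0.8, 0, 0, 0, 0, 0.6], [0.6, -0.8, 0, 0, 0, 0, 0.6], [0.6, -0.8, 0, 0, 0, 0, 0.6], [0.6, -0.8, 0, 0, 0, 0, 0.6], [0.6, -0.8, 0, 0, 0, 0, 0.6]],
])

```text
clock: 29.9
tool_pos: [557.5, 54.1, 150.4]
tcp_rot: [0.0, 1.0, 0.0, -0.0]
ft_force: [0.2, -0.1, -1.8]
opening: 0.561
grasp_force: 12.0
```

Request:
carry_out([
  [[0.4, -0.5, 0, 0, 0, 0, 0.6], [0.06, -0.17, 0, 0, 0, 0, 0.6], [0, 0, 0, 0, 0, 0, 0.6], [0, 0, 0, 0, 0, 0, 0.6]],
])

```text
clock: 30.3
tool_pos: [570.3, 72.5, 150.2]
tcp_rot: [0.0, 1.0, 0.0, -0.0]
ft_force: [0.1, -0.3, -1.9]
opening: 0.563
grasp_force: 12.0
```

```bash
python3 - <<'E'
from h import *
c=held("w12","yellow")
print(proj(c,(570,73.5,31)))
print([(cv2.contourArea(k),cv2.boundingRect(k)) for k in blobs(c,'yellow')])
E
```

```text
[570.3  72.5 150.2] 0.563365999109567 held (array([572. ,  71.5]), np.float64(25.660618284914843))
[252.9 191.2]
[(5659.0, (200, 215, 111, 67)), (2894.0, (212, 150, 79, 61)), (314.5, (225, 311, 61, 10))]
```

View pics/w12.png

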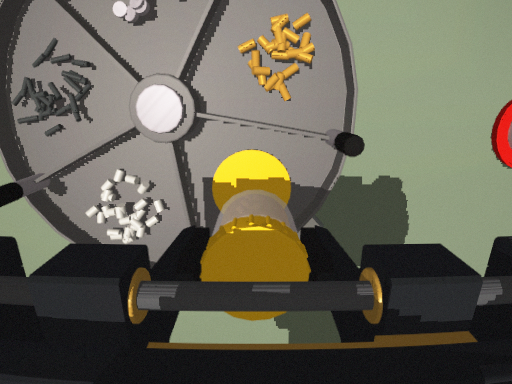

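The yellow lid is upright at (255,268), over the pad at (251,188). Lowering it onto the pad.

Request:
carry_out([
  [[0.03, -0.03, 0.7, 0, 0, 0, 0.6], [0, 0, 0.7, 0, 0, 0, 0.6], [0, 0, 0.4, 0, 0, 0, 0.6], [0, 0, 0.3, 0, 0, 0, 0.6], [0, 0, 0.15, 0, 0, 0, 0.6], [0, 0, 0.08, 0, 0, 0, 0.6], [0, 0, 0, 0, 0, 0, 0.6]],
])

```text
clock: 31.05
tool_pos: [571.9, 74.0, 80.5]
tcp_rot: [0.0, 1.0, 0.0, 0.0]
ft_force: [0.4, 0.5, -1.4]
opening: 0.563
grasp_force: 12.0
```

Request:
carry_out([
  [[0, 0, 0.05, 0, 0, 0, 0.6], [0, 0, 0.03, 0, 0, 0, 0.6], [0, 0, 0, 0, 0, 0, 0.6]],
])

```text
clock: 31.35
tool_pos: [572.1, 74.0, 78.5]
tcp_rot: [0.0, 1.0, 0.0, 0.001]
ft_force: [-1.7, -0.8, 4.2]
opening: 0.561
grasp_force: 12.0
```

Request:
carry_out([
  [[0, 0, 0, 0, 0, 0, 0.4], [0, 0, 0, 0, 0, 0, 0.25], [0, 0, 0, 0, 0, 0, 0.1], [0, 0, 0, 0, 0, 0, 0.05], [0, 0, -0.8, 0, 0, 0, 0.05], [0, 0, -1, 0, 0, 0, 0.05], [0, 0, -1, 0, 0, 0, 0.05], [-0.6, 0, -1, 0, 0, 0, 0.05]],
])

```text
clock: 32.15
tool_pos: [554.3, 73.9, 192.9]
tcp_rot: [0.0, 1.0, 0.0, 0.0]
ft_force: [0.4, 0.2, -0.2]
opening: 0.953
grasp_force: 0.0
```

Request:
carry_out([
  [[-0.8, 0, -1, 0, 0, 0, 0.05], [-0.8, 0, 0, 0, 0, 0, 0.05], [-0.8, 0, 0, 0, 0, 0, 0.05], [0, 0, 0, 0, 0, 0, 0.05], [0, 0, 0, 0, 0, 0, 0.05]],
])

```text
clock: 32.65
tool_pos: [482.0, 74.0, 222.1]
tcp_rot: [0.0, 1.0, 0.0, 0.0]
ft_force: [-0.4, -0.3, 0.3]
opening: 0.952
grasp_force: 0.0
```

```bash
python3 - <<'E'
from car import *
car("w13",lid='yellow')
c=shot("wrist")
# orientation from post caps: dark blobs near the predicted cap positions
C=np.array([641.5,141.])
for a in(187,259,115,331):
    p=C+138*np.array([np.cos(np.radians(a)),np.sin(np.radians(a))]); print(a,p,proj(c,(*p,89)))
E
```

```text
[482.3  73.9 221.9] lid (array([567.9,  73.7]), np.float64(27.994855677355567))
hub? [180.1   8.4]
label [519.1  28.4] [array([511.5,  52.4]), array([542. ,  19.9]), array([526.6,   4.6]), array([495.4,  37.1])]
red lid (array([ 621.6, -201.1]), np.float64(27.043579377776613))
187 [504.5 124.2] [198.9 163.6]
259 [615.2   5.5] [336.8  32. ]
115 [583.2 266.1] [36.6 77.5]
331 [762.2  74.1] [ 253.5 -161.8]
```

View pics/w13.png

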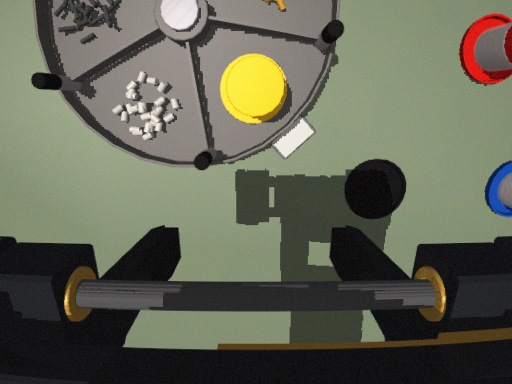

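The yellow jar sits on the pad at (253,88). Post caps are at (202,160), (334,31) and (38,81), and the label is at (294,138). I'll check the tray angle from the post chords against the label's edges.

```bash
python3 - <<'E'
from car import *
c=shot("wrist"); g=cv2.cvtColor(c['pixels'],cv2.COLOR_RGB2GRAY)
P={}
for a,q in((187,(202,160)),(259,(334,32)),(115,(42,80))):
    k=np.zeros_like(g);cv2.circle(k,q,15,255,-1);m=((g<38)*255).astype(np.uint8)&k
    m=cv2.morphologyEx(m,cv2.MORPH_OPEN,np.ones((3,3)));(u,v),r=cv2.minEnclosingCircle(np.argwhere(m)[:,::-1].astype(np.int32))
    P[a]=plane(c,(u,v),85); print(a,(u,v),r,P[a])
for a,b in((187,259),(115,187),(115,259)):
    d=P[b]-P[a]; ang=np.degrees(np.arctan2(d[1],d[0]))-90; mid=(a+b)/2
    print(np.hypot(*d),2*138*np.sin(np.radians((b-a)/2)),'pad angle',(ang+360-(mid-223))%360)
C=np.array([641.5,141]);L=np.array([519.1,28.4]);print('label',np.degrees(np.arctan2(*(L-C)[::-1]))%360)
for e in((542-511.5,19.9-52.4),(526.6-495.4,4.6-37.1)):print((np.degrees(np.arctan2(e[1],e[0]))-90)%360)
t=shot("top")
print('pliers/bottle', [ (cv2.boundingRect(k)) for k in blobs(t,'blue',60)],[cv2.boundingRect(k) for k in blobs(t,'black',30)])
q=((641.5,141,59));print(proj(c,q),plane(c,(181,11),59))
m=((g>170)*255).astype(np.uint8);k=np.zeros_like(m);cv2.circle(k,(181,11),22,255,-1)
print('hub',planefit(c,[p for p in cv2.convexHull(np.argwhere(m&k)[:,::-1].astype(np.int32))[:,0] if p[1]>1],59))
E
```

```text
187 (202.9193572998047, 160.43548583984375) 9.605341911315918 [506.6 121.1]
259 (332.0, 31.5) 12.619529724121094 [616.3   8.6]
115 (44.20658493041992, 80.45808410644531) 12.9953031539917 [580.6 261.8]
157.093267821162 162.22872963272258 pad angle 224.27215301956832
159.01923649324763 162.22872963272258 pad angle 224.2798649759047
255.75539718813639 262.49159849746235 pad angle 224.02242203894252
label 222.6120277286296
223.18169703554815
223.83086067209263
pliers/bottle [(322, 251, 31, 31), (399, 183, 30, 25), (402, 197, 35, 16)] [(0, 272, 37, 62), (167, 235, 53, 69), (240, 250, 31, 32), (493, 305, 19, 36), (257, 115, 7, 8)]
[179.9   9. ] [639.8 140.1]
hub (array([641.5, 142.4]), np.float64(17.04224794515639))
```

```bash
python3 -c "
from station import bot
print(bot.job_done())"
```

```text
the job is handed in; nothing more can be done
None
```

I handed the job in: the red, blue and yellow jars stand upright in the red dish, the blue dish and on the yellow pad. The pad is at the front within about 1–2° of the label, and the pliers and flux bottle have not moved; I turned the carousel before moving the jars, because the pad at the back was almost out of reach.

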